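Clip the order tag onto the basket's bail

TASK

Take the wooden order tag out of its rack and push its brass snap hook straight down over the bail (the carrying bar) of the finished rattan basket until the bar is inside the hook and the sprung gate flicks shut below it. Then pull up gently so that you feel the gate hold against the bar, lower the hook again until it rests on the bar, and let go, leaving the tag hanging upright on the bail by itself. Be gentle with the rattan, and leave the spool, the tin and the mallet where they are.

Things in the scene. Friction and masses are not known exactly. Their poses are not given: they have to be found in the camera images.
- tag: Snap hook with order tag, 0.14 to 0.22 kg, 97 mm tall, 36 mm wide along x, standing mouth down in the rack. Origin: middle of the underside (jaw tips), z up. z 52 to 97: wooden tag, to be gripped, 36 mm along x, 14 mm along y, red top edge. z 0 to 52: brass hook, 16 mm thick along y. It works either way round (half turn about z).
- tag_grip (a point): Middle of the wooden tag, a good height to grip: 78 mm above the tag's origin, on its z axis.
- hook_seat (a point): Seat: underside of the hook's bridge, 39.5 mm above the jaw tips. Below it two jaws (outer faces x = -18, +18) leave a mouth open downwards, 30 mm wide at the tips, narrowing to 16 mm at z = 10; the bar enters lying along y. Inside, the bar has room from x = -8 to +11. Centre of mass at about z = 33, so the hook hangs upright from its seat.
- gate (a joint): Sprung gate across the mouth: 0 = shut (level, 12 mm above the jaw tips), grows as it swings up into the hook, to 1.45 rad. Pushing the bar past it takes about 7 to 12 N. It flicks shut when the bar's centre is some 28 to 32 mm above the tips; at the seat that is 34.5 mm. It cannot swing down: with the bar inside, pulling the hook up from the seat brings the gate to bear on the bar after about 16 mm.
- gate_pivot (a point): Pivot of the steel gate, at x = +11 mm, z = 12 mm of the tag. The gate (gate_c0) is a plate 3 to 4 mm thick, 12 mm wide, 18 mm long; its tip lies at x = -7 mm when shut.
- basket: Lidded round rattan basket, heavy, fixed; 176 mm across, lid top 120 mm high. Origin: centre of its underside, z up. Its bail stands over the lid's middle: a straight level round bar (bail_c0) 10 mm thick along the basket's y, on two upright legs 12 mm thick at y = -62 and +62 mm. More than 20 N on basket or bail cracks the rattan.
- bail_low (a point): Point of the basket's axis 165 mm above its underside: the LOWEST place for the centre of the bail's bar. The legs stand an unknown amount out of their sleeves, so the bar's centre is 0 to 40 mm above this point; no reading tells how much: look or feel for it. It stays there, but yields springily by 1 mm per 7 N, up or down (5 mm at most).
- rack: Dark wooden rack block, fixed, 70 x 50 mm, 32 mm high, with a pocket 40 x 19 mm, floor 6 mm above the table, in which the tag stands. Origin: centre of the underside; the pocket's long side is along x, like the tag's.
- spool: Bystander: wooden spool, 56 mm across, 70 mm high, standing. Origin: centre of its underside.
- tin: Bystander: green tin, 64 mm across, 95 mm high, standing. Origin: centre of its underside.
- mallet: Bystander: mallet, 240 mm long, lying on the bench at the far side. Origin near its middle.
Not all that is in view belongs to the job. What is shaped like the basket but black or pink is not meant.

How it is judged:
By the outcome, as a careful person would: the job done as asked, in the order asked, and still so for the second after the job is handed in, with the robot touching nothing.
It also fails if it takes over 64 s, if anything falls off the work surface, if the arm or the gripper's body presses on something with over 40 N, if the wrist force passes 120 N, or if a joint passes its speed limit or range.

ROBOT

A 6-joint arm with a two-finger parallel gripper is mounted at the origin on the work surface. World frame = base frame: x ahead of the robot, y to its left, z up, the work surface at z = 0. Lengths are in mm, angles in degrees, forces in N, time in s.
With the tool pointing down it reaches from about 350 to 850 mm from the base axis. Payload 8.1 kg.
Tool frame: the origin (TCP) lies between the finger pads; the fingertips stand 22 mm ahead of it and the grasp point (between the pads) lies 3 mm ahead of it; z points along the fingers, y is the direction in which the jaws open and shut (so a half turn about z gives the same grasp; the last joint's range is limited). The gripper opens to 85 mm and grips with 20 to 120 N. Pads are 22 mm wide; open, the fingers measure 114 mm over their backs; the gripper's body (76 mm by 85 mm) begins 54 mm behind the grasp point. The pads swing forward as they close: fully open they stand 13 mm farther back than shut.
Start: joints at [-79.664, 7.471, 85.268, -0, 87.261, -4.893], TCP at [157.629, -578.929, 253.292] pointing down, gripper open.
Joint ranges: [-169.43, 169.43], [-51.17, 129.36], [1.28, 143.12], [-76.62, 256.62], [0, 156.53], [-152.29, 152.29]. Speed limits (degrees/s): [136.94, 136.94, 159.86, 180, 180, 180].

INTERFACE

Orientations are given as [roll, pitch, yaw] about the fixed x, y, z axes, in that order (R = Rz(yaw) Ry(pitch) Rx(roll)).
In Python, from bench import r gives the robot as it stands.
- The arm moves only by the tool drive_tool, never from a script. Its argument "moves" is a list of rows, each a list of 2 entries, a list of its own where there are three numbers: the shift along the world's x, y, z in mm, then the turn about the world's z in degrees. A call has exactly 8 rows; each row is the pose to reach, as a shift and turn from the pose commanded when the call began; what a row does not reach only later rows make up. A row lasts 1/12 s, in which the tool goes at most 41.7 mm and 7.16 degrees, less where a joint would pass 70% of its speed; a pose out of reach is approached as far as the arm can. A call with a gripper value outside its range is refused whole. "fingers" is the finger opening in mm, from 0 to 85.4, set as the call begins (left out, the last holds). The fingers move at their own pace and stop on an object; "squeeze" is the grip in N (left out, the last holds). Time passes only in rows, so rows that repeat a pose let the fingers close, or fill a call up. It gives the time, the measured TCP pose, the force and the opening at its end, in the units of the state.
- r.sense(): the state, without advancing time (a new reading comes with each control period).
- r.snapshot(name): name is "side" or "top"; returns a dict with "pixels" (480x640x3 uint8, red, green, blue), "camera_matrix" (3x3 intrinsics, pixels), "xyz" and "orientation" of the camera in the world. Camera axes: x right, y down, z forward; pixel columns grow to the right and rows downward; lengths in mm; the calibration is good to about 2 mm. A picture is of the moment at which its call begins. There is no depth.
- r.hand_in(): hands the job in, once; it reports no verdict.
The state is a dict: "time": time; "joint_pos": joint angles; "qd": joint speeds; "joint_efforts": joint torques, N m; "tool_pos": TCP position; "tcp_rot": TCP orientation; "ft_force": force on the tool from outside, world axes, zero at the start; "wrist_torque": the same for the moment, N m; "finger_gap": finger opening in mm.
Only numpy, scipy, OpenCV 4.12 (cv2) and the standard library are available. Lean on these libraries where they do the work, as an engineer would, in place of code of your own. Each camera call takes 0.05 s, during which the arm holds its last target.

## Working session

There is one attempt and no reset: what is moved stays moved. The work goes in short steps, Python scripts to look and compute and a tool call to move; the robot and the scene stay as the last step left them, time stands still between calls to the robot, and variables do not carry over. Pictures are saved under pics/ and viewed, and the job is handed in when it is done.

Besides the shell and the picture viewer there is one more tool, called after "Request:" as name(argument=value, ...), one argument or row to a line, values as JSON. drive_tool: Moves the arm, as the interface text tells. Its arguments: {"type":"object","properties":{"moves":{"type":"array","items":{"type":"array"}},"fingers":{"type":"number"},"squeeze":{"type":"number"}},"required":["moves"]}

```bash
mkdir -p pics; cat > h.py <<'E'
import numpy as np,cv2,json
from bench import r
def snap(n,f):
    s=r.snapshot(n);cv2.imwrite(f'pics/{f}.png',cv2.cvtColor(s['pixels'],cv2.COLOR_RGB2BGR))
    json.dump({k:np.asarray(v).tolist() for k,v in s.items() if k!='pixels'},open(f'pics/{f}.json','w'));return s
E
python3 - <<'E'
from h import *
for n in('side','top'):
    s=snap(n,n+'0');print(s['camera_matrix'],s['xyz'],s['orientation'])
print(r.sense())
E
```

```text
[[622.77964779   0.         310.6710953 ]
 [  0.         622.77964779 234.29212849]
 [  0.           0.           1.        ]] [296.76879047 765.67720774 815.43494195] [-132.72431719    1.08656209 -156.12882943]
[[472.02396007   0.         320.22348923]
 [  0.         472.02396007 242.84384488]
 [  0.           0.           1.        ]] [ 497.30674186   77.89507275 1172.11208022] [-172.64392272    0.45744158  -91.3659554 ]
{'time': 0.1, 'joint_pos': array([-7.96656021e+01,  7.51209439e+00,  8.53247031e+01, -1.78310717e-03,
        8.72605873e+01, -4.89400818e+00]), 'qd': array([ 0.02390124, -0.03068527, -0.11733026, -0.01274127,  0.09080861,
       -0.01888601]), 'joint_efforts': array([ 1.16175470e-03, -5.70949566e+01, -5.01942337e+01, -2.00846266e-04,
        8.08463461e-03, -1.90648393e-05]), 'tool_pos': array([ 157.51835429, -578.47156777,  252.31965601]), 'tcp_rot': array([-1.79902818e+02, -6.53373548e-03,  1.52284872e+01]), 'ft_force': array([-0.27101168, -0.04840235,  0.30852155]), 'wrist_torque': array([ 0.00177954, -0.0319536 ,  0.00913876]), 'finger_gap': 85.30986891855214}
```

View pics/side0.png

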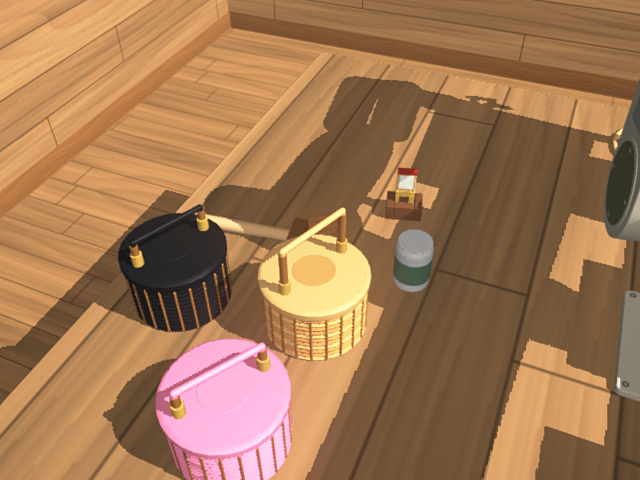

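View pics/top0.png

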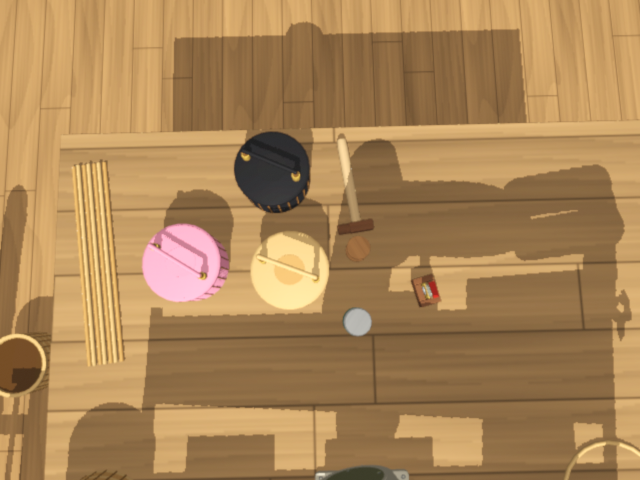

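The target basket is the natural-coloured one (side ~(315,300), top ~(290,270)). The rack and tag are at side (404,195), top (427,291). I'll enlarge both.

```bash
python3 - <<'E'
import cv2,numpy as np
s=cv2.imread('pics/side0.png');t=cv2.imread('pics/top0.png')
def c(im,x,y,w,h,k,f):
    cv2.imwrite(f'pics/{f}.png',cv2.resize(im[y:y+h,x:x+w],None,fx=k,fy=k,interpolation=cv2.INTER_CUBIC))
c(s,370,155,70,75,8,'s_rack');c(t,400,265,60,50,12,'t_rack')
c(s,250,195,130,100,6,'s_bail');c(t,240,220,100,100,6,'t_bail')
E
```

```text
(no output)
```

View pics/s_rack.png

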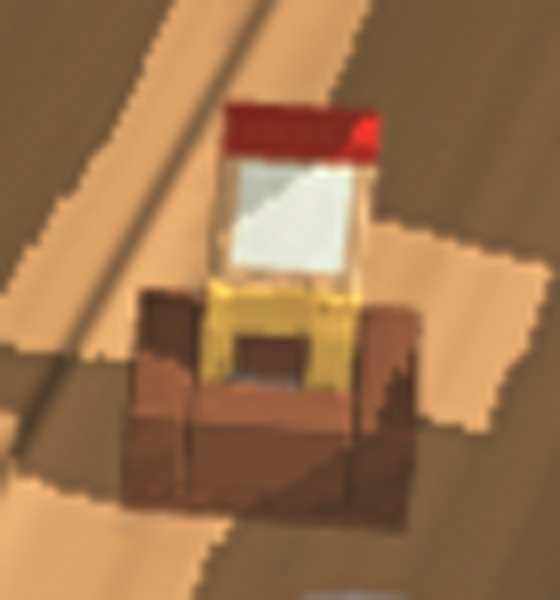

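View pics/t_rack.png

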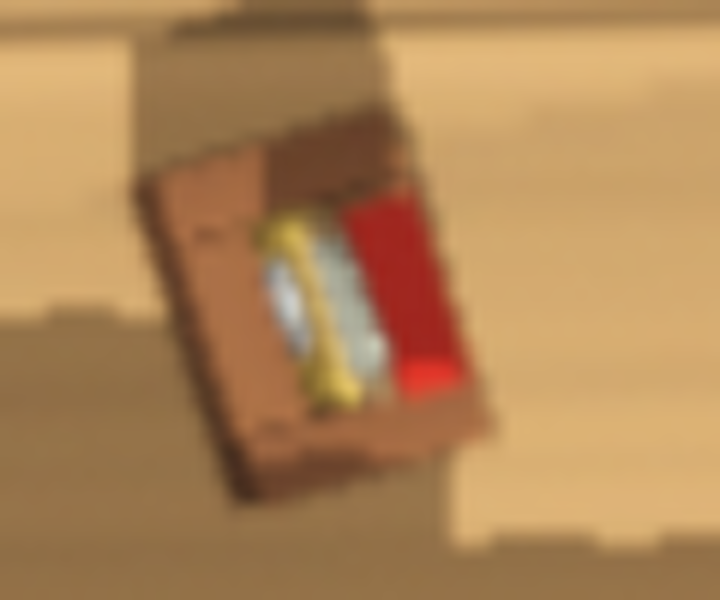

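View pics/s_bail.png

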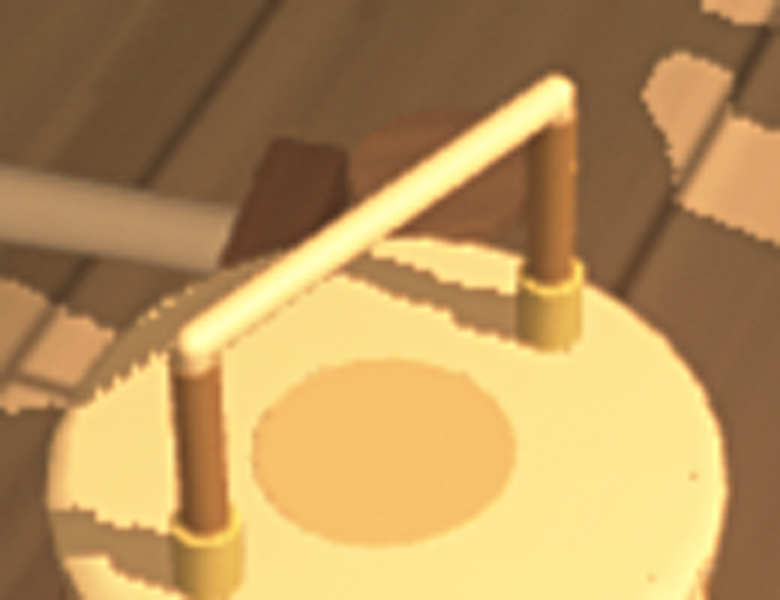

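View pics/t_bail.png

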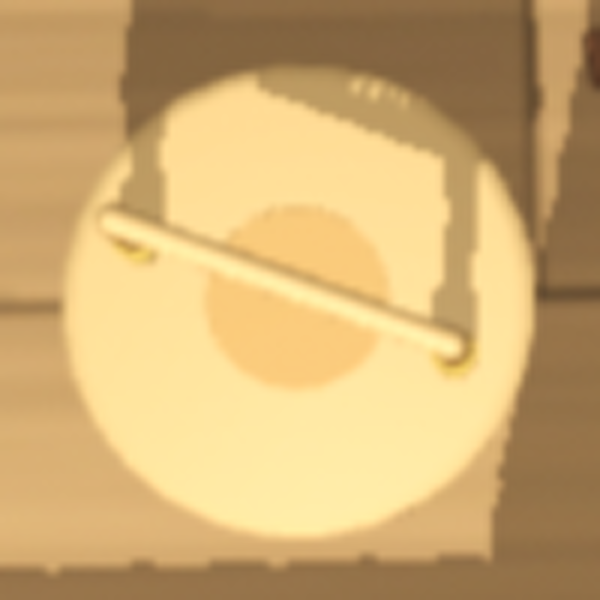

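```bash
cat >> h.py <<'E'
from scipy.spatial.transform import Rotation as R
def cam(f):
    d=json.load(open(f'pics/{f}.json'));return np.array(d['camera_matrix']),R.from_euler('xyz',d['orientation'],degrees=True).as_matrix(),np.array(d['xyz'])
def proj(c,P):
    K,M,t=c;q=(np.atleast_2d(P)-t)@M;q=q@K.T;return q[:,:2]/q[:,2:]
def ray(c,uv):
    K,M,t=c;return M@np.linalg.inv(K)@np.array([*uv,1.])
def onz(c,uv,z):
    d=ray(c,uv);return c[2]+d*(z-c[2][2])/d[2]
def tri(cs,uvs):
    A=0;b=0;
    for c,uv in zip(cs,uvs):
        d=ray(c,uv);d/=np.linalg.norm(d);P=np.eye(3)-np.outer(d,d);A=A+P;b=b+P@c[2]
    return np.linalg.solve(A,b)
def un(x0,y0,k,u,v): return (x0+(u+.5)/k-.5,y0+(v+.5)/k-.5)
E
python3 - <<'E'
from h import *
np.set_printoptions(precision=1,suppress=True)
S,T=cam('side0'),cam('top0')
sb=lambda u,v:un(250,195,6,u,v);tb=lambda u,v:un(240,220,6,u,v)
sr=lambda u,v:un(370,155,8,u,v);tr=lambda u,v:un(400,265,12,u,v)
a=tri([S,T],[sb(557,92),tb(452,347)]);b=tri([S,T],[sb(190,343),tb(112,219)])
print(a,b,(a+b)/2,np.linalg.norm(a-b),np.degrees(np.arctan2(*(b-a)[1::-1])))
for p in(a,b):print(proj(S,p),proj(T,p))
print('spot',onz(S,sb(384,452),120),onz(T,tb(297,297),120))
print('rack',[onz(T,tr(*p),32)[:2] for p in((158,182),(385,105),(492,425),(250,465))])
print('rackS',[onz(S,sr(*p),32)[:2] for p in((138,290),(420,308))])
print('tag S',[onz(S,sr(*p),103)[:2] for p in((228,103),(382,108))])
print('tag T',[onz(T,tr(*p),103)[:2] for p in((345,210),(405,190),(470,380),(405,395))])
# tag top corners triangulated
print(tri([S,T],[sr(228,103),tr(405,190)]),tri([S,T],[sr(382,108),tr(470,382)]))
E
```

```text
[552.4  95.6 203.1] [599.1 211.7 201.8] [575.8 153.6 202.5] 125.21859494498827 68.07705537077459
[[343.1 210. ]] [[314.7 276.9]]
[[281.9 251.8]] [[258.1 255.7]]
spot [576.5 155.  120. ] [576. 154. 120.]
rack [array([ 549.7, -137. ]), array([ 564. , -183.2]), array([ 499.7, -201.1]), array([ 493. , -152.5])]
rackS [array([ 565.1, -180. ]), array([ 498.3, -200. ])]
tag S [array([ 543.9, -169.7]), array([ 509.7, -181.6])]
tag T [array([ 540.3, -158.4]), array([ 543.8, -169.9]), array([ 508. , -180.1]), array([ 505.5, -167.8])]
[ 543.9 -169.9  102.8] [ 508.4 -179.4  104.9]
```

Request:
drive_tool(
  moves=[
    [[20,22,0],0],
    [[45,50,0],0],
    [[70,78,0],0],
    [[95,106,0],0],
    [[120,134,0],0],
    [[145,162,0],1],
    [[170,190,0],1],
    [[190,212,0],1],
  ],
)

```text
time: 0.77
tool_pos: [348.8, -364.6, 253.0]
tcp_rot: [-180.0, -0.0, 16.3]
ft_force: [-0.4, -0.0, -0.0]
finger_gap: 85.1
```

Request:
drive_tool(
  moves=[
    [[25,28,0],0],
    [[50,56,0],0],
    [[75,84,-10],0],
    [[100,112,-25],0],
    [[125,140,-40],0],
    [[150,168,-60],0],
    [[167,187,-75],0],
    [[177,199,-80],0],
  ],
)

```text
time: 1.43
tool_pos: [524.6, -164.5, 169.7]
tcp_rot: [-179.8, 0.2, 16.4]
ft_force: [-0.5, -0.2, 1.2]
finger_gap: 85.1
```

```bash
python3 - <<'E'
from h import *
s=r.sense();print({k:np.round(s[k],2).tolist() for k in('time','tool_pos','tcp_rot','ft_force','finger_gap','joint_pos')})
snap('side','side1');snap('top','top1')
E
```

```text
{'time': 1.43, 'tool_pos': [524.57, -164.5, 169.73], 'tcp_rot': [-179.8, 0.18, 16.36], 'ft_force': [-0.46, -0.2, 1.25], 'finger_gap': 85.13, 'joint_pos': [-22.78, 3.11, 98.76, 0.05, 78.39, 50.85]}
```

```bash
python3 - <<'E'
import cv2,numpy as np
s=cv2.imread('pics/side1.png');t=cv2.imread('pics/top1.png')
a=cv2.resize(s[100:230,340:470],(560,560),interpolation=3);b=cv2.resize(t[220:350,360:490],(560,560),interpolation=3)[:,:240+0]
b=cv2.resize(t[230:330,400:442],(235,560),interpolation=3)
cv2.imwrite('pics/c1.png',np.hstack([a,b]))
E
```

```text
(no output)
```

View pics/c1.png

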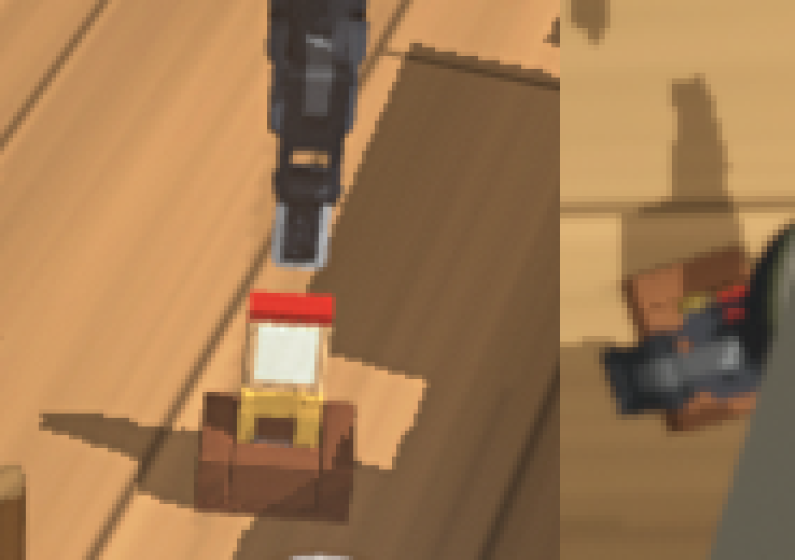

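Request:
drive_tool(
  moves=[
    [[0,0,-12],0],
    [[0,0,-30],0],
    [[0,0,-48],0],
    [[0,0,-64],0],
    [[0,0,-76],0],
    [[0,0,-83],0],
    [[0,0,-86],0],
    [[0,0,-86],0],
  ],
  fingers=85,
)

```text
time: 2.2
tool_pos: [524.2, -168.3, 86.9]
tcp_rot: [-180.0, 0.0, 16.2]
ft_force: [0.1, 1.1, -0.5]
finger_gap: 85.2
```

Request:
drive_tool(
  moves=[
    [[0,0,0],0],
    [[0,0,0],0],
    [[0,0,0],0],
    [[0,0,0],0],
    [[0,0,0],0],
    [[0,0,0],0],
    [[0,0,0],0],
    [[0,0,0],0],
  ],
  fingers=5,
  squeeze=60,
)

```text
time: 2.87
tool_pos: [524.9, -168.1, 87.7]
tcp_rot: [180.0, -0.0, 16.2]
ft_force: [-0.8, -0.9, 2.7]
finger_gap: 13.5
```

Request:
drive_tool(
  moves=[
    [[0,0,4],0],
    [[0,0,10],0],
    [[0,0,20],0],
    [[0,0,34],0],
    [[0,0,52],0],
    [[0,0,74],0],
    [[0,0,100],0],
    [[0,0,128],0],
  ],
)

```text
time: 3.53
tool_pos: [523.9, -167.5, 216.4]
tcp_rot: [-179.9, 0.1, 16.2]
ft_force: [0.4, -0.1, -1.2]
finger_gap: 13.6
```

Request:
drive_tool(
  moves=[
    [[0,0,30],0],
    [[0,0,58],0],
    [[0,0,82],0],
    [[0,0,98],0],
    [[0,0,108],0],
    [[0,0,112],0],
    [[0,0,112],0],
    [[0,0,112],0],
  ],
)

```text
time: 4.2
tool_pos: [524.2, -167.8, 326.2]
tcp_rot: [-179.9, 0.1, 16.2]
ft_force: [-0.1, -0.4, -2.4]
finger_gap: 13.5
```

```bash
python3 - <<'E'
from h import *
snap('side','side2');s=r.sense();print(s['tool_pos'],s['ft_force'],s['wrist_torque'],s['finger_gap'])
cv2.imwrite('pics/c2.png',cv2.resize(cv2.imread('pics/side2.png')[40:200,340:480],None,fx=4,fy=3.5,interpolation=3))
E
```

```text
[ 524.07031265 -167.69403877  325.64424364] [-0.57064682  0.22372394 -1.60895568] [ 0.03173439 -0.02779095 -0.01386763] 13.363937983995637
```

View pics/c2.png

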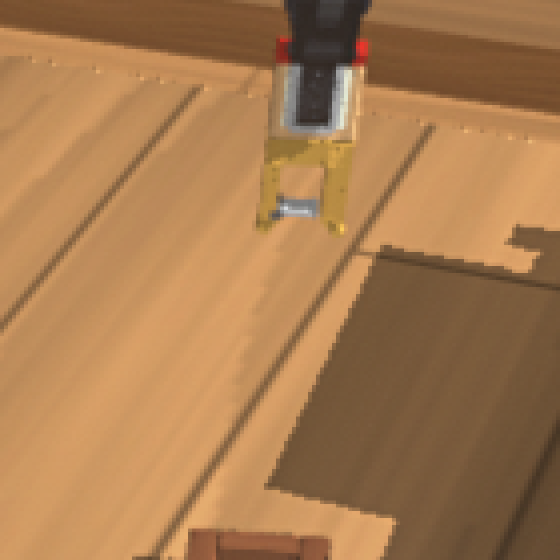

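Request:
drive_tool(
  moves=[
    [[2,12,0],-2],
    [[5,32,0],-4],
    [[9,56,0],-7],
    [[13,80,0],-10],
    [[17,104,0],-13],
    [[20,128,0],-16],
    [[24,152,0],-18],
    [[27,172,0],-20],
  ],
)

```text
time: 4.92
tool_pos: [551.1, 5.8, 325.4]
tcp_rot: [-180.0, 0.2, -3.8]
ft_force: [-0.1, 0.2, -1.3]
finger_gap: 13.3
```

Request:
drive_tool(
  moves=[
    [[4,24,0],-3],
    [[8,50,0],-6],
    [[12,76,0],-9],
    [[16,100,0],-12],
    [[19,120,0],-15],
    [[22,136,0],-17],
    [[24,146,0],-18],
    [[24,150,0],-18],
  ],
)

```text
time: 5.58
tool_pos: [575.0, 155.6, 325.1]
tcp_rot: [179.9, 0.2, -21.7]
ft_force: [-0.5, 0.3, -1.9]
finger_gap: 13.6
```

Request:
drive_tool(
  moves=[
    [[0,0,0],0],
    [[0,0,-4],0],
    [[0,0,-8],0],
    [[0,0,-12],0],
    [[0,0,-14],0],
    [[0,0,-15],0],
    [[0,0,-15],0],
    [[0,0,-15],0],
  ],
)

```text
time: 6.25
tool_pos: [575.6, 153.9, 312.4]
tcp_rot: [-180.0, -0.0, -21.8]
ft_force: [0.6, -0.3, -1.8]
finger_gap: 13.4
```

```bash
python3 - <<'E'
from h import *
a=snap('side','side3');b=snap('top','top3');s=r.sense();print(s['tool_pos'],s['tcp_rot'],s['ft_force'],s['wrist_torque'],s['finger_gap'])
cv2.imwrite('pics/c3.png',cv2.resize(cv2.imread('pics/side3.png')[140:280,250:390],None,fx=5,fy=4.28,interpolation=3))
cv2.imwrite('pics/c3t.png',cv2.imread('pics/top3.png'))
E
```

```text
[575.73944081 154.02310953 312.63663759] [-1.79985099e+02 -2.50433131e-02 -2.17712970e+01] [ 0.15501978  1.14276494 -1.64988463] [ 0.0126184  -0.04978693 -0.02529091] 13.245994191977074
```

View pics/c3.png

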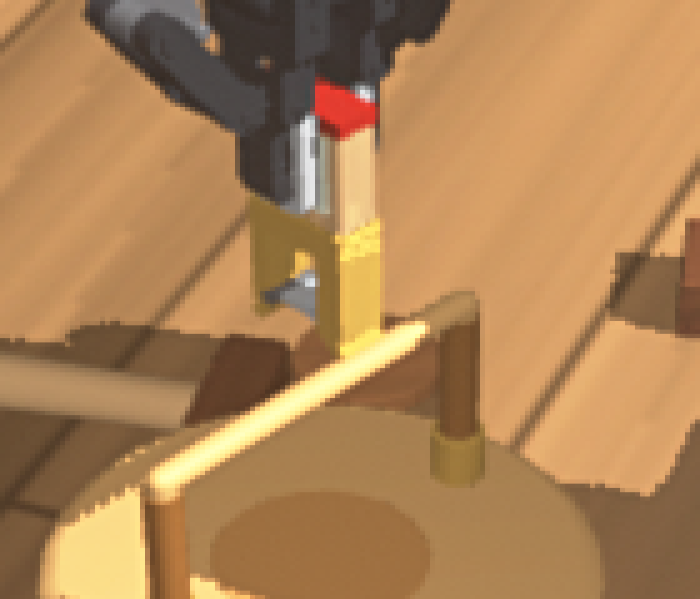

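View pics/c3t.png

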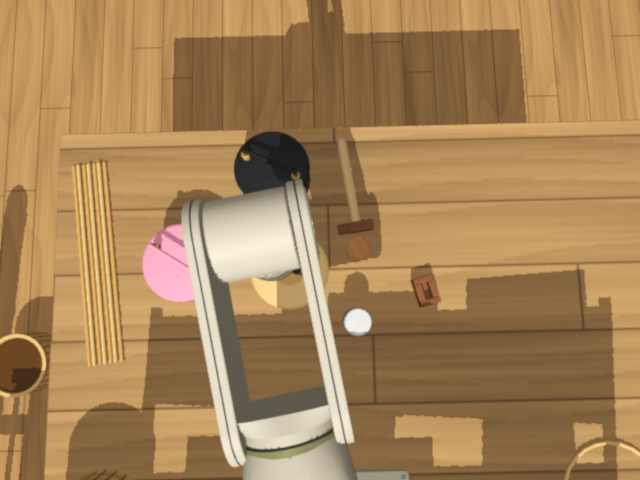

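```bash
python3 - <<'E'
from h import *
np.set_printoptions(precision=1,suppress=True)
S=cam('side3');yaw=-21.8
Rz=R.from_euler('z',yaw,degrees=True).as_matrix()
o=np.array([575.74,154.02,312.64-81])
P=[[x,y,z] for x in(-18,18) for y in(-8,8) for z in(0,52)]+[[x,y,97] for x in(-18,18) for y in(-7,7)]
uv=proj(S,o+np.array(P)@Rz.T)
im=cv2.imread('pics/side3.png')[140:280,250:390];k=5
im=cv2.resize(im,None,fx=k,fy=k,interpolation=3)
for p,q in zip(P,uv):
    c=((q-[250,140]+.5)*k-.5);print(p,c);cv2.circle(im,tuple(int(round(v)) for v in c),3,(255,0,255),1)
# bar line
d=Rz@[0,1,0];B=np.array([576.,154.,202.4])
for e in(-62,62):
  for w in(-5,5):
    pass
q=[tuple(int(v) for v in ((proj(S,B+d*e)[0]-[250,140]+.5)*k-.5)) for e in(-62,0,62)]
cv2.line(im,q[0],q[2],(255,0,0),1);cv2.circle(im,q[1],4,(255,0,0),1)
cv2.imwrite('pics/c3b.png',im[:600])
E
```

```text
[-18, -8, 0] [382.1 394.2]
[-18, -8, 52] [381.6 250.9]
[-18, 8, 0] [342.1 421. ]
[-18, 8, 52] [340.  277.4]
[18, -8, 0] [293.8 336.9]
[18, -8, 52] [289.8 194.4]
[18, 8, 0] [253.9 362.6]
[18, 8, 52] [248.2 219.8]
[-18, -7, 97] [378.6 118.5]
[-18, 7, 97] [340.8 141.4]
[18, -7, 97] [283.3  62.9]
[18, 7, 97] [245.6  84.9]
```

View pics/c3b.png

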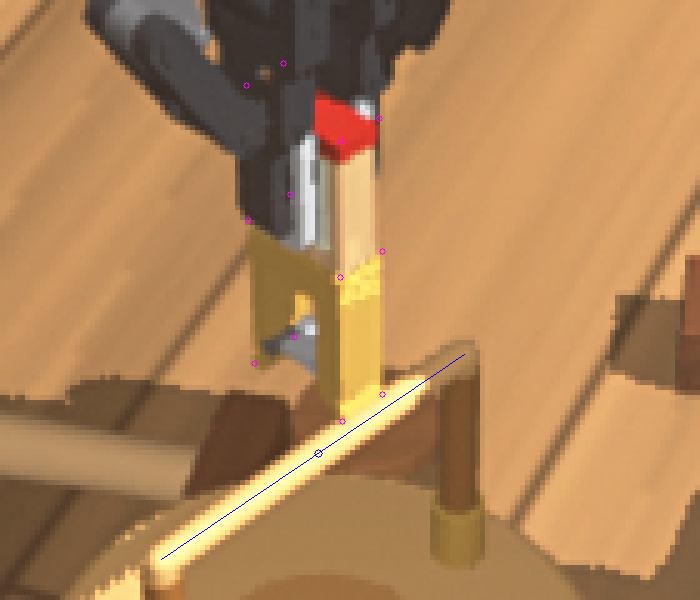

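Request:
drive_tool(
  moves=[
    [[0,0,-3],0],
    [[0,0,-8],0],
    [[0,0,-14],0],
    [[0,0,-20],0],
    [[0,0,-25],0],
    [[0,0,-28],0],
    [[0,0,-30],0],
    [[0,0,-30],0],
  ],
)

```text
time: 7.02
tool_pos: [575.4, 154.0, 281.6]
tcp_rot: [180.0, 0.0, -21.8]
ft_force: [0.1, -0.4, -0.8]
finger_gap: 13.1
```

Request:
drive_tool(
  moves=[
    [[0,0,-1],0],
    [[0,0,-2],0],
    [[0,0,-3],0],
    [[0,0,-4],0],
    [[0,0,-5],0],
    [[0,0,-6],0],
    [[0,0,-7],0],
    [[0,0,-8],0],
  ],
)

```text
time: 7.68
tool_pos: [576.0, 154.1, 275.5]
tcp_rot: [-180.0, -0.1, -21.8]
ft_force: [-1.8, -0.1, 7.0]
finger_gap: 13.4
```

Request:
drive_tool(
  moves=[
    [[0,0,-1],0],
    [[0,0,-2],0],
    [[0,0,-3],0],
    [[0,0,-4],0],
    [[0,0,-5],0],
    [[0,0,-5],0],
    [[0,0,-5],0],
    [[0,0,-5],0],
  ],
)

```text
time: 8.35
tool_pos: [576.5, 154.1, 271.5]
tcp_rot: [-179.9, -0.2, -21.8]
ft_force: [-1.6, -1.5, 9.3]
finger_gap: 13.3
```

```bash
python3 - <<'E'
from h import *
a=snap('side','side4');s=r.sense();print(s['tool_pos'],s['tcp_rot'],s['ft_force'],s['wrist_torque'],s['finger_gap'])
cv2.imwrite('pics/c4.png',cv2.resize(cv2.imread('pics/side4.png')[150:270,255:375],None,fx=5,fy=5,interpolation=3))
E
```

```text
[576.49508163 154.08669694 271.50424186] [-1.79905614e+02 -1.77617607e-01 -2.17761736e+01] [-1.92362419 -1.21441899  8.55457231] [-0.18113692  0.30268062  0.03437356] 13.277679400554145
```

View pics/c4.png

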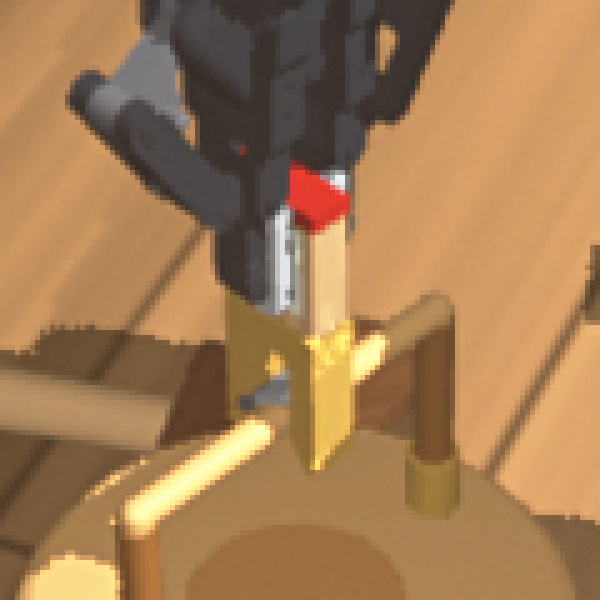

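Request:
drive_tool(
  moves=[
    [[0,0,-1],0],
    [[0,0,-2],0],
    [[0,0,-3],0],
    [[0,0,-4],0],
    [[0,0,-5],0],
    [[0,0,-6],0],
    [[0,0,-7],0],
    [[0,0,-8],0],
  ],
)

```text
time: 9.07
tool_pos: [577.6, 154.0, 264.0]
tcp_rot: [-179.8, -0.3, -21.8]
ft_force: [2.6, -1.7, 8.6]
finger_gap: 13.4
```

Request:
drive_tool(
  moves=[
    [[0,0,-1],0],
    [[0,0,-2],0],
    [[0,0,-3],0],
    [[0,0,-4],0],
    [[0,0,-5],0],
    [[0,0,-6],0],
    [[0,0,-6],0],
    [[0,0,-6],0],
  ],
)

```text
time: 9.73
tool_pos: [577.6, 153.8, 257.0]
tcp_rot: [-179.9, -0.3, -21.8]
ft_force: [5.7, -1.7, 3.4]
finger_gap: 13.8
```

Request:
drive_tool(
  moves=[
    [[0.5,-0.2,0],0],
    [[1,-0.4,0],0],
    [[1.5,-0.6,0],0],
    [[1.9,-0.8,0],0],
    [[1.9,-0.8,-1],0],
    [[1.9,-0.8,-2],0],
    [[1.9,-0.8,-3],0],
    [[1.9,-0.8,-3],0],
  ],
)

```text
time: 10.4
tool_pos: [577.0, 153.3, 251.4]
tcp_rot: [180.0, 0.1, -21.8]
ft_force: [0.9, -0.4, -2.7]
finger_gap: 13.3
```

```bash
python3 - <<'E'
from h import *
a=snap('side','side5');s=r.sense();print(s['tool_pos'],s['tcp_rot'],s['ft_force'],s['wrist_torque'],s['finger_gap'])
cv2.imwrite('pics/c5.png',cv2.resize(cv2.imread('pics/side5.png')[160:260,265:365],None,fx=6,fy=6,interpolation=3))
E
```

```text
[576.91642462 153.32524103 251.44119715] [ 1.79957800e+02  9.76611148e-02 -2.17644789e+01] [-0.05838274 -0.42065327 -1.16028416] [-0.01576175 -0.03740192 -0.02085984] 13.45109608450785
```

View pics/c5.png

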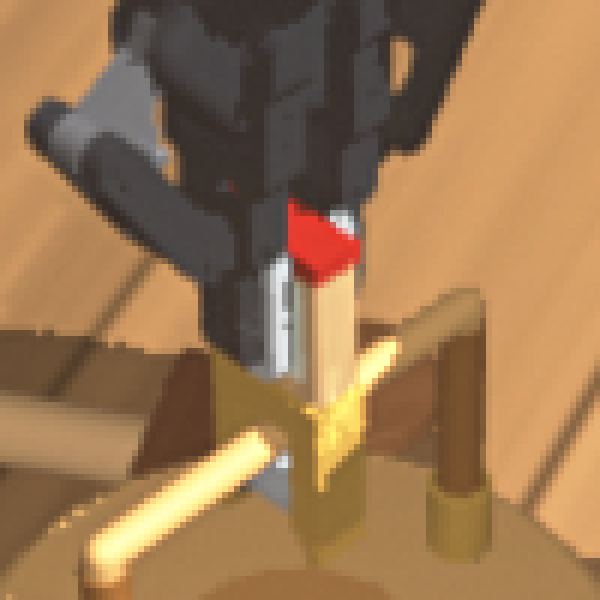

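Request:
drive_tool(
  moves=[
    [[0,0,2],0],
    [[0,0,4],0],
    [[0,0,6],0],
    [[0,0,8],0],
    [[0,0,9],0],
    [[0,0,10],0],
    [[0,0,11],0],
    [[0,0,12],0],
  ],
)

```text
time: 11.12
tool_pos: [577.5, 153.3, 264.4]
tcp_rot: [180.0, 0.0, -21.8]
ft_force: [-0.7, 0.7, -1.5]
finger_gap: 13.3
```

Request:
drive_tool(
  moves=[
    [[0,0,0.5],0],
    [[0,0,1],0],
    [[0,0,1.5],0],
    [[0,0,2],0],
    [[0,0,2],0],
    [[0,0,2],0],
    [[0,0,2],0],
    [[0,0,2],0],
  ],
)

```text
time: 11.78
tool_pos: [577.5, 153.3, 266.1]
tcp_rot: [180.0, 0.0, -21.8]
ft_force: [-0.2, -0.5, -3.2]
finger_gap: 13.3
```

Request:
drive_tool(
  moves=[
    [[0,0,0.5],0],
    [[0,0,1],0],
    [[0,0,1.5],0],
    [[0,0,1.5],0],
    [[0,0,1.5],0],
    [[0,0,1.5],0],
    [[0,0,1.5],0],
    [[0,0,1.5],0],
  ],
)

```text
time: 12.45
tool_pos: [577.4, 153.3, 267.4]
tcp_rot: [180.0, 0.0, -21.8]
ft_force: [1.7, -0.0, -10.0]
finger_gap: 13.3
```

The gate holds at about 8 N of upward pull. Next I'll lower to the seat.

Request:
drive_tool(
  moves=[
    [[0,0,-1],0],
    [[0,0,-3],0],
    [[0,0,-6],0],
    [[0,0,-9],0],
    [[0,0,-12],0],
    [[0,0,-14],0],
    [[0,0,-15],0],
    [[0,0,-15.5],0],
  ],
)

```text
time: 13.12
tool_pos: [577.4, 153.2, 252.1]
tcp_rot: [180.0, 0.0, -21.8]
ft_force: [0.1, 0.2, -1.4]
finger_gap: 13.1
```

Request:
drive_tool(
  moves=[
    [[0,0,-0.5],0],
    [[0,0,-1],0],
    [[0,0,-1.5],0],
    [[0,0,-1.5],0],
    [[0,0,-1.5],0],
    [[0,0,-1.5],0],
    [[0,0,-1.5],0],
    [[0,0,-1.5],0],
  ],
)

```text
time: 13.78
tool_pos: [577.6, 153.3, 250.8]
tcp_rot: [-180.0, -0.0, -21.8]
ft_force: [0.7, -1.3, -2.2]
finger_gap: 13.4
```

Request:
drive_tool(
  moves=[
    [[0,0,-0.3],0],
    [[0,0,-0.6],0],
    [[0,0,-0.9],0],
    [[0,0,-1],0],
    [[0,0,-1],0],
    [[0,0,-1],0],
    [[0,0,-1],0],
    [[0,0,-1],0],
  ],
)

```text
time: 14.45
tool_pos: [577.5, 153.3, 249.8]
tcp_rot: [-180.0, 0.0, -21.8]
ft_force: [0.3, -0.8, -2.5]
finger_gap: 13.2
```

Request:
drive_tool(
  moves=[
    [[0,0,-0.2],0],
    [[0,0,-0.4],0],
    [[0,0,-0.6],0],
    [[0,0,-0.6],0],
    [[0,0,-0.6],0],
    [[0,0,-0.6],0],
    [[0,0,-0.6],0],
    [[0,0,-0.6],0],
  ],
)

```text
time: 15.12
tool_pos: [577.6, 153.3, 249.3]
tcp_rot: [-180.0, -0.0, -21.8]
ft_force: [-0.3, -0.1, 0.9]
finger_gap: 13.3
```

Request:
drive_tool(
  moves=[
    [[0,0,0],0],
    [[0,0,0],0],
    [[0,0,0],0],
    [[0,0,0],0],
    [[0,0,0],0],
    [[0,0,0],0],
    [[0,0,0],0],
    [[0,0,0],0],
  ],
  fingers=70,
)

```text
time: 15.78
tool_pos: [577.5, 153.3, 249.2]
tcp_rot: [-180.0, -0.0, -21.8]
ft_force: [-0.2, 0.7, -0.2]
finger_gap: 69.6
```

```bash
python3 - <<'E'
from h import *
a=snap('side','side6');s=r.sense();print(s['tool_pos'],s['ft_force'],s['finger_gap'])
cv2.imwrite('pics/c6.png',cv2.resize(cv2.imread('pics/side6.png')[150:270,255:375],None,fx=5,fy=5,interpolation=3))
E
```

```text
[577.53858543 153.29216679 249.20756789] [ 0.23421545 -0.49069903 -0.59564973] 70.2628919091458
```

View pics/c6.png

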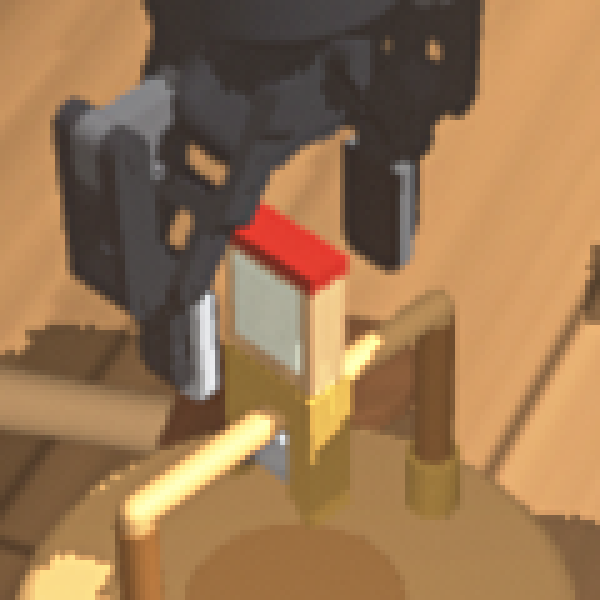

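The tag hangs upright on the bar with the gate shut below it. I'll retreat straight up.

Request:
drive_tool(
  moves=[
    [[0,0,5],0],
    [[0,0,12],0],
    [[0,0,22],0],
    [[0,0,34],0],
    [[0,0,48],0],
    [[0,0,64],0],
    [[0,0,80],0],
    [[0,0,95],0],
  ],
)

```text
time: 16.5
tool_pos: [577.8, 153.3, 347.1]
tcp_rot: [-179.9, -0.1, -21.8]
ft_force: [0.9, 0.1, -0.3]
finger_gap: 69.9
```

Request:
drive_tool(
  moves=[
    [[0,0,12],0],
    [[0,0,22],0],
    [[0,0,28],0],
    [[0,0,30],0],
    [[0,0,30],0],
    [[0,0,30],0],
    [[0,0,30],0],
    [[0,0,30],0],
  ],
)

```text
time: 17.17
tool_pos: [577.2, 153.2, 373.1]
tcp_rot: [180.0, 0.1, -21.8]
ft_force: [0.0, -0.0, -0.5]
finger_gap: 70.1
```

```bash
python3 - <<'E'
from h import *
a=snap('side','side7');s=r.sense();print(s['time'],s['tool_pos'],s['ft_force'])
im=cv2.imread('pics/side7.png')
cv2.imwrite('pics/c7.png',cv2.resize(im[170:270,255:375],None,fx=5,fy=5,interpolation=3))
E
```

```text
17.2167 [577.26996946 153.24995199 373.28730133] [0.04956661 0.16462593 0.02495637]
```

View pics/c7.png

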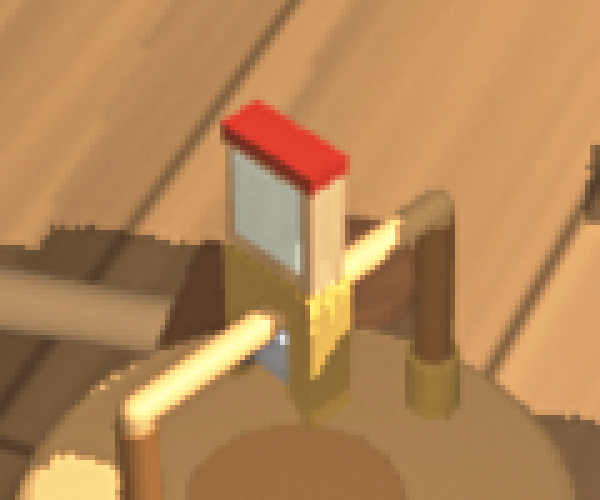

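View pics/side7.png

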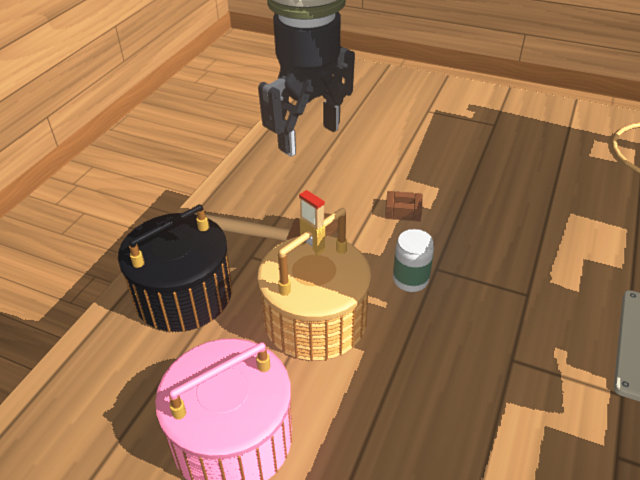

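The tag hangs upright at (315,220) with the gate shut below the bar, and the gripper is clear. The tin is still at (413,260) and the mallet hasn't moved.

```bash
python3 -c "
from bench import r
print(r.hand_in())"
```

```text
the job is handed in; nothing more can be done
None
```

The order tag is hanging upright by itself on the natural rattan basket's bail, with the hook's gate shut below the bar. I handed the job in at about 17 s of the 64 s allowed.

- **Snapping on:** I pushed the hook down over the bar, whose centre is about 203 mm above the table. The highest upward reading I saw was about 9 N. When the gate flicked shut, the force dropped back to the tag's weight.
- **Side force:** while the gate was going over the bar, a sideways force of about 6 N showed up. I removed it by shifting the hook about 2 mm across the bar.
- **Gate check:** pulling up gave about 8 N beyond the tag's weight, with the gate holding. I then lowered until the hook rested on the bar with about 2.5 N, opened the fingers and backed straight up.
- **Last checks:** the final side picture shows the tag upright and the gate shut, with the gripper clear and reading about 0 N. The tin and mallet looked unmoved. The spool is hidden behind the basket in that view; it was last seen in place in the top picture taken just before the push.

Forces were read only at the end of each move call, so a brief higher peak in between would not have shown. No check failed.

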